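Clip the blue caddy into the slotted upright

ROBOT

A 6-joint arm with a two-finger parallel gripper is mounted at the origin on a cart in front of the work surface, level with it; the furniture and walls round the work are solid. World frame = base frame: x ahead of the robot, y to its left, z up, the work surface at z = 0. Lengths are in mm, angles in degrees, forces in N, time in s.
With the tool pointing down it reaches from about 400 to 925 mm from the base axis. Payload 3.4 kg.
Tool frame: the origin (TCP) lies between the finger pads; the fingertips stand 14 mm ahead of it and the grasp point (between the pads) lies 5 mm behind it; z points along the fingers, y is the line along which they close (so a half turn about z gives the same grasp; the last joint's range is limited). The gripper opens to 85 mm and grips with 20 to 120 N. Pads are 22 mm wide; open, the fingers measure 114 mm over their backs; the gripper's body (76 mm by 85 mm) begins 54 mm behind the grasp point. The pads swing forward as they close: fully open they stand 13 mm farther back than shut.
Start: joints at [-75.774, 17.578, 86.31, -0, 76.112, -4.211], TCP at [181.834, -545.498, 245.305] pointing down, gripper open.
Joint ranges: [-179.03, 179.03], [-60, 130.46], [8.19, 133.38], [-81.62, 261.62], [5.75, 156.47], [-153.77, 153.77]. Speed limits (degrees/s): [147.25, 147.25, 180, 180, 180, 180].

INTERFACE

Orientations are given as a 3x3 rotation matrix whose columns are the frame's x, y, z axes.
In Python, from bench import ctrl, read_camera, job gives the robot as it stands.
- The arm moves only by the tool move_arm, never from a script. Its argument "targets" is a list of rows, each an object of numbers: "dx", "dy", "dz": the shift along the tool's x, y, z each as a share of 300 mm, from -1 to 1; "ax", "ay", "az": the turn, a rotation vector about the tool's x, y, z each as a share of 360 degrees, from -1 to 1. A call has 1 to 5 rows; each row shifts and turns the commanded pose from where the row before left it, along the tool's axes as they then stand; what a row does not reach is not made up. A row lasts 1/10 s, in which the tool goes at most 50 mm and 8.59 degrees, less where a joint would pass 70% of its speed; a pose out of reach is approached as far as the arm can. A call with a number of a shift or a turn outside -1 to 1 is refused whole. A call with a gripper value outside its range is refused whole. "grip" is the opening, from 0 (shut) to 1 (fully open), set as the call begins (left out, the last holds). The fingers move at their own pace and stop on an object; "squeeze" is the grip in N (left out, the last holds). Time passes only in rows, so rows that do not move let the fingers close. It gives the time, the measured TCP pose, the force, the opening and the grip force at its end, in the units of the state.
- ctrl.get_state(): the state, without advancing time (a new reading comes with each control period).
- read_camera(name): name is "scene" or "top"; returns a dict with "frame" (420x560x3 uint8, red, green, blue), "intrinsics" (3x3 intrinsics, pixels), "T" (4x4, takes a point from camera to world coordinates). Camera axes: x right, y down, z forward; pixel columns grow to the right and rows downward; lengths in mm; the calibration is good to about 2 mm. A picture is of the moment at which its call begins. There is no depth.
- job.sign_off(): hands the job in; it is judged then, once.
The state is a dict: "time_s": time; "joints": joint angles; "joint_velocities": joint speeds; "effort": joint torques, N m; "ee_pos": TCP position; "tcp_rot": TCP orientation; "contact_force": force on the tool from outside, world axes, zero at the start; "ft_torque": the same for the moment, N m; "gripper_width": finger opening in mm; "finger_force": force on a finger pad.
Only numpy, scipy, OpenCV 4.12 (cv2) and the standard library are available. Lean on these libraries where they do the work, as an engineer would, in place of code of your own. Each camera call takes 0.05 s, during which the arm holds its last target. There are 200 camera calls.

TASK

Hang the blue caddy on the slotted upright beside the sink: put the hook on its back through the slot, then press it down until it clicks fully home behind the catch, and let go. Leave the white caddy standing where it is.

Things in the scene. Friction and masses are not known exactly. Their poses are not given: they have to be found in the camera images.
- blue_caddy: Blue open plastic caddy, 64 (x) by 52 (y) by 100 mm high, about 0.15 kg, standing upright on the worktop, its hook away from the robot. Origin: centre of its underside; z up, +x is its back. Grip it from above near the rim by its two flat sides, 52 mm apart along y.
- hook (a point): Middle of the root of the steel hook on the blue caddy's back plate: at x = 35, y = 0, z = 60 mm of the caddy, same axes. The 22 mm wide tongue, 7 mm thick above this point, runs back 18 mm; a lip turns down there, leaving a gap of 12 mm to the plate; its toe slants on backward at 45 degrees to 28 mm below this point and 26 mm behind it, to guide itself in behind the sill.
- upright: Silvery metal slotted upright with a dark slot fixed to the worktop: foot 120 by 90 by 8 mm, hollow column 60 by 60 mm, 158 mm high. Origin: on the worktop under the column's middle; z up; -x is its slotted front, turned roughly to the robot. Home, the caddy stands square to it (x along x), its origin at x = -65 to -71, z = 35 mm of the upright.
- slot (a point): Middle of the slot's sill on the front face: x = -30, y = 0, z = 95 mm of the upright, same axes. Slot 44 mm wide (y), 55 mm high above the sill, in a 6 mm thick plate; the hollow behind is 51 mm deep. Put the hook in level along +x with hook 29 to 47 mm above and 0 to 6 mm in front of this point, then straight down; home, hook is 0 to 6 mm in front, at this height, within 11 mm sideways.
- catch (a joint): Orange sprung catch inside the upright behind the sill. 0 m = fully out; it slides back up to 0.018 m as the hook's toe is pressed down past it, and springs out over the toe (to 0.001 to 0.008 m) when the caddy is fully home. The toe meets it about 20 mm above home, where the caddy, let go, would only hang loosely and lean; pressing past it takes 5 to 10 N.
- white_caddy: White caddy, otherwise like the blue one, hook included; a bystander. Origin: centre of its underside, +x its back.
Not all that is in view belongs to the job. What is shaped like the upright but green is not meant.

How it is judged:
By the outcome, as a careful person would: the job done as asked, in the order asked, and still so for the second after the job is handed in, with the robot touching nothing.
It also fails if it takes over 40 s, if anything falls off the work surface, if the arm or the gripper's body presses on something with over 40 N, if the wrist force passes 120 N, or if a joint passes its speed limit or range.

## Working session

There is one attempt and no reset: what is moved stays moved. The work goes in short steps, Python scripts to look and compute and a tool call to move; the robot and the scene stay as the last step left them, time stands still between calls to the robot, and variables do not carry over. Pictures are saved under pics/ and viewed, at most 10 in all, crops included, and the job is handed in when it is done.

Besides the shell and the picture viewer there is one more tool, called after "Call:" by a JSON object that holds its "api" and its "payload". move_arm: Moves the arm, as the interface text tells. Shift numbers are shares of 300 mm and turn numbers shares of 360 degrees, none past 1 either way. Its arguments: {"type":"object","properties":{"targets":{"type":"array"},"grip":{"type":"number"},"squeeze":{"type":"number"}},"required":["targets"]}

```bash
mkdir -p pics; python3 - <<'E'
from bench import ctrl, read_camera, job
import cv2,numpy as np
for n in("scene","top"):
    r=read_camera(n); np.savez(f"{n}.npz",**r); cv2.imwrite(f"pics/{n}0.png",r["frame"][:,:,::-1])
    print(n,np.round(r["intrinsics"],1).tolist(),np.round(r["T"],3).tolist())
s=ctrl.get_state();print(s["time_s"],s["ee_pos"],np.round(s["tcp_rot"],3).tolist())
E
```

```text
scene [[430.7, 0.0, 281.5], [0.0, 430.7, 205.7], [0.0, 0.0, 1.0]] [[-0.508, -0.639, 0.577, -484.82], [-0.861, 0.379, -0.339, 429.574], [-0.001, -0.669, -0.743, 1387.517], [0.0, 0.0, 0.0, 1.0]]
top [[486.6, 0.0, 282.4], [0.0, 486.6, 208.4], [0.0, 0.0, 1.0]] [[0.09, -0.775, 0.625, -662.713], [-0.996, -0.077, 0.048, -248.093], [0.011, -0.627, -0.779, 1581.615], [0.0, 0.0, 0.0, 1.0]]
0.1 [ 181.68645472 -544.9234794   244.48823888] [[0.949, 0.316, -0.0], [0.316, -0.949, 0.002], [0.0, -0.002, -1.0]]
```

View pics/scene0.png

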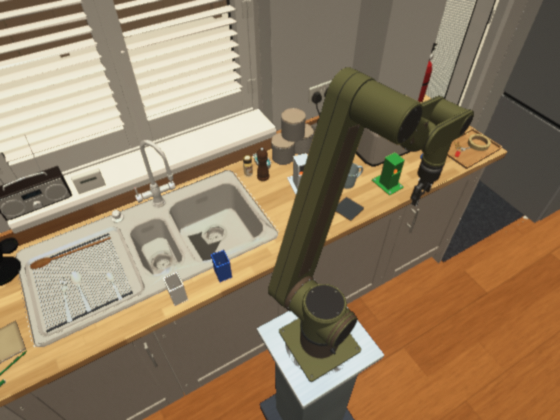

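View pics/top0.png

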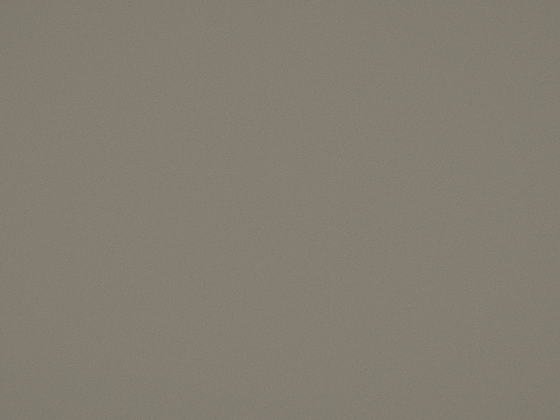

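The scene view shows the blue caddy at (222,265), the white caddy at (175,288), a silvery upright partly behind the arm at (299,172), and a green lookalike at (390,173). The top view is blank grey.

```bash
python3 - <<'E'
from bench import read_camera
import cv2,numpy as np
r=read_camera("top"); print(r["frame"].std(axis=(0,1)))
f=np.load("scene.npz")["frame"][:,:,::-1]
cv2.imwrite("pics/crop1.png",np.hstack([cv2.resize(f[230:310,155:240],None,fx=5,fy=5,interpolation=2),cv2.resize(f[135:215,270:340],None,fx=5,fy=5,interpolation=2)]))
E
```

```text
[2.46316637 2.44438765 2.46101839]
```

View pics/crop1.png

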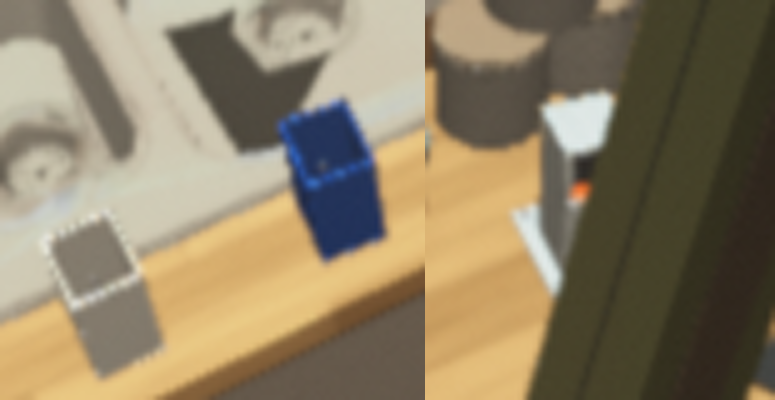

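Candidates: the blue caddy (222,265) is the only blue item, against the white one at (175,288). The silvery upright with the orange catch is at (299,172), against the green one at (390,173). I choose blue and silver, and the crop confirms both. The top camera is blocked, so I will cast rays onto known heights from the scene camera.

```bash
cat > h.py <<'E'
import numpy as np,cv2
def cast(r,px,z):
    px=np.atleast_2d(np.array(px,float)); K,T=r["intrinsics"],r["T"]
    d=np.c_[(px-K[:2,2])/[K[0,0],K[1,1]],np.ones(len(px))]@T[:3,:3].T
    return T[:3,3]+d*((z-T[2,3])/d[:,2])[:,None]
def proj(r,P):
    c=(np.atleast_2d(P)-r["T"][:3,3])@r["T"][:3,:3]
    return c[:,:2]/c[:,2:]*[r["intrinsics"][0,0],r["intrinsics"][1,1]]+r["intrinsics"][:2,2]
E
python3 - <<'E'
from h import *
r=np.load("scene.npz"); f=r["frame"]
hsv=cv2.cvtColor(f,cv2.COLOR_RGB2HSV)
m=cv2.inRange(hsv,(105,120,30),(130,255,255)); m[:230]=0; m[310:]=0; m[:,:190]=0; m[:,250:]=0
c=max(cv2.findContours(m,0,1)[0],key=cv2.contourArea)
hull=cv2.convexHull(c); print("hull",cv2.approxPolyDP(hull,2,True)[:,0].tolist())
off=lambda cx,cy,x0,y0:[x0+cx/5-.5,y0+cy/5-.5]
rim=[off(*p,155,230) for p in[(278,124),(345,98),(372,155),(304,187)]]
bot=[off(*p,155,230) for p in[(330,263),(386,237)]]
R=cast(r,rim,100);B=cast(r,bot,0)
print(R.round(1),B.round(1)); print(np.linalg.norm(np.roll(R,-1,0)-R,axis=1),R.mean(0))
wr=[off(*p,155,230) for p in[(40,243),(105,210),(140,265),(78,305)]]
W=cast(r,wr,100);print("white",W.round(1),W.mean(0))
up=[off(cx-425,cy,270,135) for cx,cy in[(541,104),(578,93),(568,150)]]
print("up top",cast(r,up,158).round(1)); print("foot",cast(r,[off(510-425,212,270,135),off(558-425,300,270,135)],8).round(1))
E
```

```text
hull [[223, 251], [228, 261], [230, 276], [220, 280], [211, 254]]
[[441.9 187.3 100. ]
 [438.3 135.1 100. ]
 [382.3 140.2 100. ]
 [382.1 194.  100. ]] [[377.6 187.5   0. ]
 [376.7 141.4   0. ]]
[52.37155949 56.23392897 53.85078529 60.22953831] [411.14256693 164.15945787 100.        ]
white [[433.5 372.6 100. ]
 [436.1 323.4 100. ]
 [381.1 319.1 100. ]
 [372.9 367.5 100. ]] [405.87211559 345.63828841 100.        ]
up top [[ 696.2 -321.7  158. ]
 [ 692.  -356.7  158. ]
 [ 635.  -310.8  158. ]]
foot [[ 727.7 -310.8    8. ]
 [ 610.7 -290.     8. ]]
```

```bash
cat >> h.py <<'E'
from scipy.spatial.transform import Rotation as Ro
import json
def target_R(yaw):
    c,s=np.cos(np.radians(yaw)),np.sin(np.radians(yaw))
    return np.array([[c,s,0],[s,-c,0],[0,0,-1.]])
def plan(P,R,wps,step=48.):
    """rows in tool axes through waypoints (x,y,z,yaw[,step])"""
    P=np.array(P,float);R=np.array(R,float);out=[]
    for w in wps:
        st=w[4] if len(w)>4 else step
        Rt=target_R(w[3]); D=np.array(w[:3])-P; rv=(R.T@Rt); a=Ro.from_matrix(rv).as_rotvec()
        n=max(1,int(np.ceil(max(np.linalg.norm(D)/st,np.degrees(np.linalg.norm(a))/8.3))))
        for i in range(n):
            t=np.round(R.T@(np.array(w[:3])-P)/(n-i)/300,4)
            q=np.round(Ro.from_matrix(R.T@Rt).as_rotvec()/(n-i)/2/np.pi,4)
            out.append({k:float(v) for k,v in zip(("dx","dy","dz","ax","ay","az"),[*t,*q]) if v})
            P=P+R@t*300; R=R@Ro.from_rotvec(q*2*np.pi).as_matrix()
        out[-1]["_"]=[round(float(x),1) for x in P]
    for i in range(0,len(out),5): print(json.dumps(out[i:i+5]))
def now():
    from bench import ctrl
    s=ctrl.get_state(); return s["ee_pos"],s["tcp_rot"]
E
python3 - <<'E'
from h import *
P,R=now(); plan(P,R,[(440,-280,250,0),(440,100,250,-4),(411,164,220,-4),(411,164,160,-4,30)])
E
```

```text
[{"dx": 0.137, "dy": -0.0707, "dz": -0.0021, "az": 0.0064}, {"dx": 0.1341, "dy": -0.0762, "dz": -0.0021, "az": 0.0064}, {"dx": 0.1309, "dy": -0.0815, "dz": -0.0021, "az": 0.0064}, {"dx": 0.1275, "dy": -0.0867, "dz": -0.0022, "az": 0.0064}, {"dx": 0.1239, "dy": -0.0917, "dz": -0.0021, "ax": -0.0001, "az": 0.0064}]
[{"dx": 0.1201, "dy": -0.0967, "dz": -0.0022, "az": 0.0064}, {"dx": 0.1162, "dy": -0.1014, "dz": -0.0022, "ax": -0.0001, "az": 0.0064}, {"dx": 0.112, "dy": -0.106, "dz": -0.0023, "az": 0.0064, "_": [440.0, -280.0, 250.0]}, {"dy": -0.1583, "az": 0.0014}, {"dx": -0.0014, "dy": -0.1583, "dz": 0.0001, "az": 0.0014}]
[{"dx": -0.0028, "dy": -0.1583, "az": 0.0014}, {"dx": -0.0041, "dy": -0.1583, "dz": 0.0001, "az": 0.0014}, {"dx": -0.0055, "dy": -0.1583, "az": 0.0014}, {"dx": -0.0069, "dy": -0.1582, "dz": 0.0001, "az": 0.0014}, {"dx": -0.0084, "dy": -0.1581, "az": 0.0014}]
[{"dx": -0.0097, "dy": -0.158, "dz": 0.0001, "az": 0.0013, "_": [440.0, 100.0, 250.0]}, {"dx": -0.0556, "dy": -0.103, "dz": 0.05}, {"dx": -0.0557, "dy": -0.1031, "dz": 0.05, "_": [411.0, 164.0, 220.0]}, {"dz": 0.0667}, {"dx": 0.0001, "dz": 0.0667}]
[{"dy": 0.0001, "dz": 0.0666, "_": [411.0, 164.0, 160.0]}]
```

Call:
{"api": "move_arm", "payload": {"targets": [{"dx": 0.137,"dy": -0.071,"az": 0.0064},{"dx": 0.134,"dy": -0.076,"az": 0.0064},{"dx": 0.131,"dy": -0.082,"az": 0.0064},{"dx": 0.128,"dy": -0.087,"az": 0.0064},{"dx": 0.124,"dy": -0.092,"az": 0.0064}], "grip": 1}}

```text
$.targets[0]: bad value
```

Call:
{"api": "move_arm", "payload": {"targets": [{"dx": 0.12,"dy": -0.097,"az": 0.0064},{"dx": 0.116,"dy": -0.101,"az": 0.0064},{"dx": 0.112,"dy": -0.106,"az": 0.0064},{"dy": -0.158,"az": 0.0014},{"dx": -0.001,"dy": -0.158,"az": 0.0014}]}}

```text
$.targets[0]: bad value
```

Call:
{"api": "move_arm", "payload": {"targets": [{"dx": -0.003,"dy": -0.158,"az": 0.0014},{"dx": -0.004,"dy": -0.158,"az": 0.0014},{"dx": -0.005,"dy": -0.158,"az": 0.0014},{"dx": -0.007,"dy": -0.158,"az": 0.0014},{"dx": -0.008,"dy": -0.158,"az": 0.0014}]}}

```text
$.targets[0]: bad value
```

```bash
python3 - <<'E'
from h import *
from bench import read_camera,ctrl
r=read_camera("scene"); np.savez("s2.npz",**r); f=r["frame"][:,:,::-1]
cv2.imwrite("pics/s2.png",np.vstack([np.hstack([cv2.resize(f[140:210,280:365],None,fx=5,fy=5,interpolation=2),cv2.resize(f[225:295,190:260],None,fx=5,fy=5,interpolation=2)]),cv2.resize(f[100:350,140:395],(775,250*775//255))[:250*0+245]]))
P,R=now();print(P,R.round(3).tolist()); s=ctrl.get_state();print(s["time_s"],s["joints"].round(1) if hasattr(s["joints"],"round") else s["joints"])
t=read_camera("top");print(t["frame"].std())
E
```

```text
[ 181.72758257 -545.09833705  244.70998194] [[0.949, 0.316, -0.0], [0.316, -0.949, 0.001], [0.0, -0.001, -1.0]]
0.2 [-75.8  17.6  86.4  -0.   76.1  -4.2]
7.700840445610229
```

View pics/s2.png

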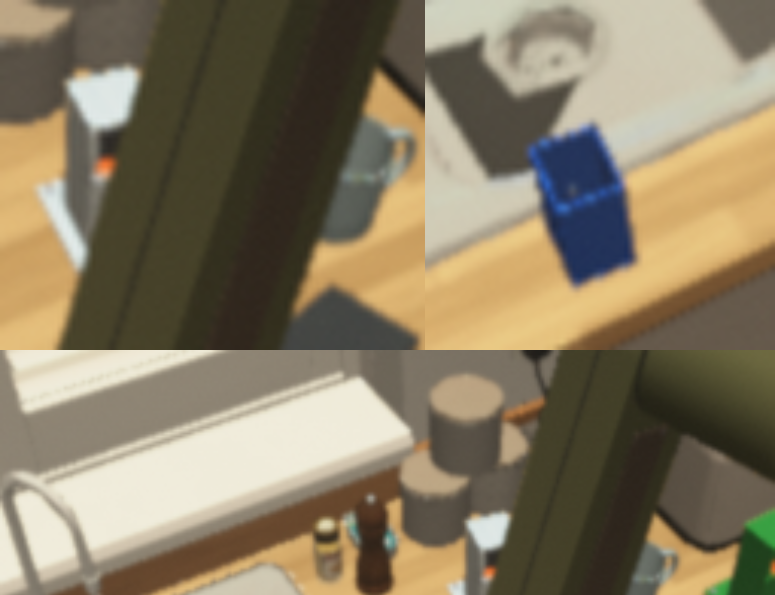

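The moves were refused, probably because every row needs all six keys. The picture is unchanged: the arm still hides the right half of the upright, which has a mug on its right.

Call:
{"api": "move_arm", "payload": {"targets": [{"dx": 0.137,"dy": -0.071,"dz": 0,"ax": 0,"ay": 0,"az": 0.0064},{"dx": 0.134,"dy": -0.076,"dz": 0,"ax": 0,"ay": 0,"az": 0.0064},{"dx": 0.131,"dy": -0.082,"dz": 0,"ax": 0,"ay": 0,"az": 0.0064},{"dx": 0.128,"dy": -0.087,"dz": 0,"ax": 0,"ay": 0,"az": 0.0064},{"dx": 0.124,"dy": -0.092,"dz": 0,"ax": 0,"ay": 0,"az": 0.0064}], "grip": 1}}

```text
time_s: 0.75
ee_pos: [344.3, -378.1, 245.3]
tcp_rot: [[0.993, 0.118, 0.0], [0.118, -0.993, -0.0], [0.0, 0.0, -1.0]]
contact_force: [0.9, -0.0, 0.3]
gripper_width: 85.0
finger_force: 0.0
```

Call:
{"api": "move_arm", "payload": {"targets": [{"dx": 0.12,"dy": -0.097,"dz": 0,"ax": 0,"ay": 0,"az": 0.0064},{"dx": 0.116,"dy": -0.101,"dz": 0,"ax": 0,"ay": 0,"az": 0.0064},{"dx": 0.112,"dy": -0.106,"dz": 0,"ax": 0,"ay": 0,"az": 0.0064},{"dx": 0,"dy": -0.158,"dz": 0,"ax": 0,"ay": 0,"az": 0.0014},{"dx": -0.001,"dy": -0.158,"dz": 0,"ax": 0,"ay": 0,"az": 0.0014}]}}

```text
time_s: 1.25
ee_pos: [441.2, -183.7, 245.1]
tcp_rot: [[1.0, -0.018, 0.0], [-0.018, -1.0, 0.0], [0.0, -0.0, -1.0]]
contact_force: [-0.1, -0.1, 0.0]
gripper_width: 85.5
finger_force: 0.0
```

Call:
{"api": "move_arm", "payload": {"targets": [{"dx": -0.003,"dy": -0.158,"dz": 0,"ax": 0,"ay": 0,"az": 0.0014},{"dx": -0.004,"dy": -0.158,"dz": 0,"ax": 0,"ay": 0,"az": 0.0014},{"dx": -0.005,"dy": -0.158,"dz": 0,"ax": 0,"ay": 0,"az": 0.0014},{"dx": -0.007,"dy": -0.158,"dz": 0,"ax": 0,"ay": 0,"az": 0.0014},{"dx": -0.008,"dy": -0.158,"dz": 0,"ax": 0,"ay": 0,"az": 0.0014}]}}

```text
time_s: 1.75
ee_pos: [440.1, 53.6, 245.5]
tcp_rot: [[0.998, -0.062, 0.001], [-0.062, -0.998, 0.0], [0.001, -0.0, -1.0]]
contact_force: [1.3, -0.3, -0.3]
gripper_width: 85.4
finger_force: 0.0
```

```bash
python3 - <<'E'
from h import *
from bench import read_camera,ctrl
r=read_camera("scene"); np.savez("s3.npz",**r); f=r["frame"][:,:,::-1]
cv2.imwrite("pics/s3.png",np.hstack([cv2.resize(f[140:215,270:370],None,fx=8,fy=8,interpolation=2)]))
P,R=now();print(P,R.round(3).tolist()); s=ctrl.get_state();print(s["time_s"],s["joints"])
t=read_camera("top");print(t["frame"].std())
E
```

```text
[439.62385963  60.72668796 245.53773653] [[0.998, -0.058, 0.0], [-0.058, -0.998, 0.007], [-0.0, -0.007, -1.0]]
1.8 [  2.08707293   6.92936643 100.85856092   0.41719552  72.17683084
  95.30725707]
7.701577567207325
```

View pics/s3.png

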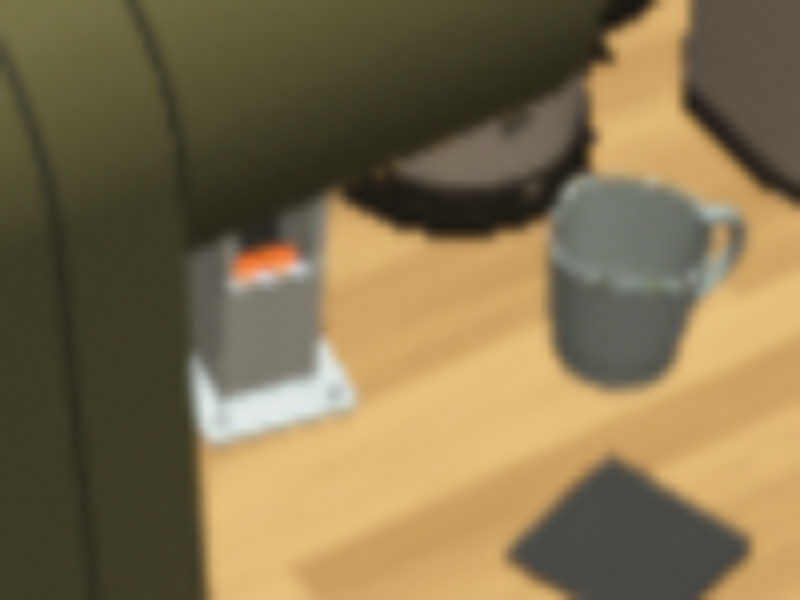

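The view shows the upright's front: the sill with the orange catch at about px (303.5,174), foot front corners at (296,195) and (314,190), and the mug well to the right at (347,175). I'll measure from these.

```bash
python3 - <<'E'
from h import *
r=np.load("s3.npz"); o=lambda L:[[270+x/8-.5,140+y/8-.5] for x,y in L]
F=cast(r,o([(208,443),(355,403)]),8);C=cast(r,o([(220,393),(314,372)]),8);S=cast(r,o([(228,285),(312,264)]),95)
M=cast(r,o([(620,385)]),0)
f2=np.load("scene.npz"); 
for n,a in(("foot",F),("col",C),("sill",S)):
    d=a[0]-a[1]; print(n,a.round(1).tolist(),np.linalg.norm(d).round(1),"yaw",np.degrees(np.arctan2(-d[0],d[1])).round(1),"mid",a.mean(0).round(1))
print("mug",M)
yaw=np.radians(-10);x=np.array([np.cos(yaw),np.sin(yaw)])
print("centre from foot",F.mean(0)[:2]+60*x,"col",C.mean(0)[:2]+30*x,"sill",S.mean(0)[:2]+30*x)
P,R=now(); P=np.array([440,61,245.5]); plan(P,target_R(-3.6),[(411,164,200,-3.8),(411,164,130,-3.8,30)])
E
```

```text
foot [[610.1, -286.5, 8.0], [594.5, -373.2, 8.0]] 88.1 yaw -10.2 mid [ 602.3 -329.8    8. ]
col [[639.4, -312.6, 8.0], [626.5, -366.7, 8.0]] 55.7 yaw -13.4 mid [ 632.9 -339.6    8. ]
sill [[635.3, -312.5, 95.0], [626.0, -360.4, 95.0]] 48.8 yaw -11.0 mid [ 630.6 -336.4   95. ]
mug [[ 536.45005124 -514.00236549    0.        ]]
centre from foot [ 661.36840399 -340.25483758] col [ 662.47103276 -344.85311414] sill [ 660.19210253 -341.65859684]
[{"dx": -0.0393, "dy": -0.1122, "dz": 0.0506, "az": 0.0002}, {"dx": -0.0395, "dy": -0.1121, "dz": 0.0505, "az": 0.0002}, {"dx": -0.0397, "dy": -0.1121, "dz": 0.0506, "az": 0.0002, "_": [411.0, 164.0, 200.0]}, {"dz": 0.0778}, {"dz": 0.0777}]
[{"dz": 0.0778, "_": [411.0, 164.0, 130.0]}]
```

Call:
{"api": "move_arm", "payload": {"targets": [{"dx": -0.039,"dy": -0.112,"dz": 0.05,"ax": 0,"ay": 0,"az": 0},{"dx": -0.039,"dy": -0.112,"dz": 0.05,"ax": 0,"ay": 0,"az": 0},{"dx": -0.04,"dy": -0.112,"dz": 0.05,"ax": 0,"ay": 0,"az": 0},{"dx": 0,"dy": 0,"dz": 0.078,"ax": 0,"ay": 0,"az": 0},{"dx": 0,"dy": 0,"dz": 0.078,"ax": 0,"ay": 0,"az": 0}]}}

```text
time_s: 2.35
ee_pos: [411.5, 155.1, 153.1]
tcp_rot: [[0.998, -0.059, 0.001], [-0.059, -0.998, -0.0], [0.001, -0.0, -1.0]]
contact_force: [0.2, -1.3, -0.4]
gripper_width: 85.6
finger_force: 0.0
```

Call:
{"api": "move_arm", "payload": {"targets": [{"dx": 0,"dy": 0,"dz": 0,"ax": 0,"ay": 0,"az": 0},{"dx": 0,"dy": 0,"dz": 0,"ax": 0,"ay": 0,"az": 0}]}}

```text
time_s: 2.55
ee_pos: [411.3, 154.0, 153.5]
tcp_rot: [[0.998, -0.062, -0.001], [-0.062, -0.998, -0.0], [-0.001, 0.001, -1.0]]
contact_force: [-0.2, -0.4, 0.2]
gripper_width: 85.3
finger_force: 0.0
```

```bash
python3 - <<'E'
from h import *
from bench import read_camera,ctrl
r=read_camera("scene"); np.savez("s4.npz",**r); f=r["frame"][:,:,::-1]
cv2.imwrite("pics/s4.png",cv2.resize(f[205:290,180:280],None,fx=7,fy=7,interpolation=2))
P,R=now();print(P,R.round(3).tolist(),ctrl.get_state()["joints"])
E
```

```text
[412.11276526 154.20035638 154.19309547] [[0.998, -0.062, 0.001], [-0.062, -0.998, 0.0], [0.001, -0.0, -1.0]] [ 1.50177235e+01  1.25631583e+01  1.09138331e+02 -9.81080687e-03
  5.82485896e+01  1.08593583e+02]
```

View pics/s4.png

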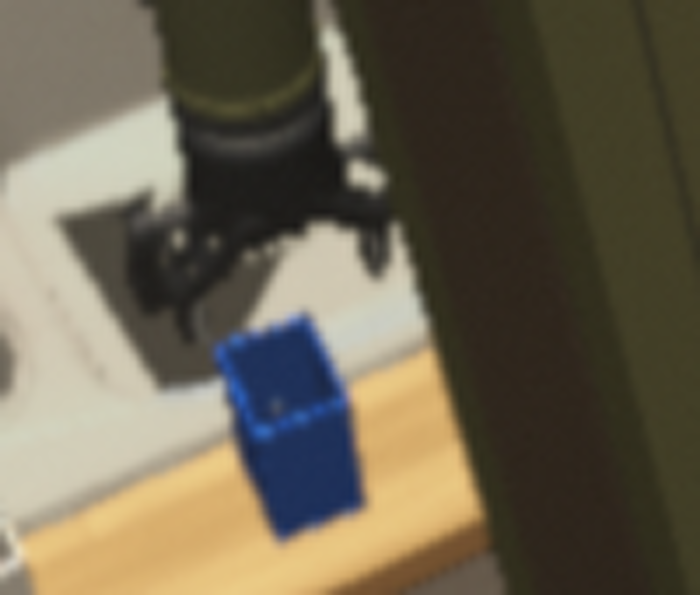

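The fingers straddle the caddy, about 10 mm too far to −y. I'll correct that, descend and grip.

Call:
{"api": "move_arm", "payload": {"targets": [{"dx": -0.003,"dy": -0.033,"dz": 0,"ax": 0,"ay": 0,"az": 0},{"dx": 0,"dy": 0,"dz": 0.1,"ax": 0,"ay": 0,"az": 0},{"dx": 0,"dy": 0,"dz": 0.08,"ax": 0,"ay": 0,"az": 0},{"dx": 0,"dy": 0,"dz": 0.047,"ax": 0,"ay": 0,"az": 0},{"dx": 0,"dy": 0,"dz": 0,"ax": 0,"ay": 0,"az": 0}]}}

```text
time_s: 3.1
ee_pos: [410.6, 164.7, 84.8]
tcp_rot: [[0.998, -0.062, -0.002], [-0.062, -0.998, -0.0], [-0.002, 0.0, -1.0]]
contact_force: [0.8, 0.1, 0.4]
gripper_width: 85.3
finger_force: 0.0
```

Call:
{"api": "move_arm", "payload": {"targets": [{"dx": 0,"dy": 0,"dz": 0,"ax": 0,"ay": 0,"az": 0},{"dx": 0,"dy": 0,"dz": 0,"ax": 0,"ay": 0,"az": 0},{"dx": 0,"dy": 0,"dz": 0,"ax": 0,"ay": 0,"az": 0},{"dx": 0,"dy": 0,"dz": 0,"ax": 0,"ay": 0,"az": 0},{"dx": 0,"dy": 0,"dz": 0,"ax": 0,"ay": 0,"az": 0}], "grip": 0.4, "squeeze": 70}}

```text
time_s: 3.6
ee_pos: [412.3, 164.8, 86.9]
tcp_rot: [[0.998, -0.061, 0.003], [-0.061, -0.998, 0.001], [0.003, -0.001, -1.0]]
contact_force: [-1.0, -1.4, 6.1]
gripper_width: 50.8
finger_force: 72.3
```

```bash
python3 - <<'E'
from h import *
P,R=now();print(P); plan([411.5,164.5,86],target_R(-3.5),[(411,164,206,-3.5,40),(533.4,-319.7,206,-10.3,46),(533.4,-319.7,159,-10.3,30)])
E
```

```text
[412.34168841 164.8132023   86.94223716]
[{"dx": -0.0004, "dy": 0.0004, "dz": -0.1}, {"dx": -0.0004, "dy": 0.0005, "dz": -0.1}, {"dx": -0.0004, "dy": 0.0004, "dz": -0.1}, {"dx": -0.0004, "dy": 0.0005, "dz": -0.1, "_": [411.0, 164.0, 206.0]}, {"dx": 0.046, "dy": 0.144, "az": 0.0017}]
[{"dx": 0.0475, "dy": 0.1435, "az": 0.0017}, {"dx": 0.049, "dy": 0.143, "az": 0.0017}, {"dx": 0.0506, "dy": 0.1425, "az": 0.0017}, {"dx": 0.0521, "dy": 0.142, "az": 0.0017}, {"dx": 0.0536, "dy": 0.1414, "az": 0.0017}]
[{"dx": 0.0551, "dy": 0.1408, "az": 0.0017}, {"dx": 0.0566, "dy": 0.1402, "az": 0.0017}, {"dx": 0.0581, "dy": 0.1396, "az": 0.0018}, {"dx": 0.0597, "dy": 0.1389, "az": 0.0017}, {"dx": 0.0611, "dy": 0.1383, "az": 0.0018, "_": [533.4, -319.7, 206.0]}]
[{"dz": 0.0783}, {"dz": 0.0784, "_": [533.4, -319.7, 159.0]}]
```

Call:
{"api": "move_arm", "payload": {"targets": [{"dx": 0,"dy": 0,"dz": -0.1,"ax": 0,"ay": 0,"az": 0},{"dx": 0,"dy": 0,"dz": -0.1,"ax": 0,"ay": 0,"az": 0},{"dx": 0,"dy": 0,"dz": -0.1,"ax": 0,"ay": 0,"az": 0},{"dx": 0,"dy": 0,"dz": -0.1,"ax": 0,"ay": 0,"az": 0},{"dx": 0.046,"dy": 0.144,"dz": 0,"ax": 0,"ay": 0,"az": 0.0017}]}}

```text
time_s: 4.1
ee_pos: [424.9, 124.6, 210.3]
tcp_rot: [[0.998, -0.066, 0.01], [-0.066, -0.998, 0.005], [0.01, -0.006, -1.0]]
contact_force: [2.2, -0.2, -1.4]
gripper_width: 50.9
finger_force: 73.6
```

Call:
{"api": "move_arm", "payload": {"targets": [{"dx": 0.047,"dy": 0.143,"dz": 0,"ax": 0,"ay": 0,"az": 0.0017},{"dx": 0.049,"dy": 0.143,"dz": 0,"ax": 0,"ay": 0,"az": 0.0017},{"dx": 0.051,"dy": 0.142,"dz": 0,"ax": 0,"ay": 0,"az": 0.0017},{"dx": 0.052,"dy": 0.142,"dz": 0,"ax": 0,"ay": 0,"az": 0.0017},{"dx": 0.054,"dy": 0.141,"dz": 0,"ax": 0,"ay": 0,"az": 0.0017}]}}

```text
time_s: 4.6
ee_pos: [478.0, -100.7, 206.3]
tcp_rot: [[0.992, -0.126, 0.002], [-0.126, -0.992, -0.0], [0.002, -0.0, -1.0]]
contact_force: [1.5, -0.7, -1.3]
gripper_width: 50.6
finger_force: 73.5
```

Call:
{"api": "move_arm", "payload": {"targets": [{"dx": 0.055,"dy": 0.141,"dz": 0,"ax": 0,"ay": 0,"az": 0.0017},{"dx": 0.057,"dy": 0.14,"dz": 0,"ax": 0,"ay": 0,"az": 0.0017},{"dx": 0.058,"dy": 0.14,"dz": 0,"ax": 0,"ay": 0,"az": 0.0018},{"dx": 0.06,"dy": 0.139,"dz": 0,"ax": 0,"ay": 0,"az": 0.0017},{"dx": 0.061,"dy": 0.138,"dz": 0,"ax": 0,"ay": 0,"az": 0.0018}]}}

```text
time_s: 5.1
ee_pos: [533.5, -320.7, 206.1]
tcp_rot: [[0.984, -0.18, 0.001], [-0.18, -0.984, -0.0], [0.001, 0.0, -1.0]]
contact_force: [0.1, 0.8, -0.2]
gripper_width: 51.0
finger_force: 73.4
```

Call:
{"api": "move_arm", "payload": {"targets": [{"dx": 0,"dy": 0,"dz": 0.078,"ax": 0,"ay": 0,"az": 0},{"dx": 0,"dy": 0,"dz": 0.078,"ax": 0,"ay": 0,"az": 0},{"dx": 0,"dy": 0,"dz": 0,"ax": 0,"ay": 0,"az": 0},{"dx": 0,"dy": 0,"dz": 0,"ax": 0,"ay": 0,"az": 0}]}}

```text
time_s: 5.5
ee_pos: [533.2, -318.6, 158.8]
tcp_rot: [[0.984, -0.179, -0.001], [-0.179, -0.984, 0.001], [-0.001, -0.0, -1.0]]
contact_force: [0.2, 0.6, -0.3]
gripper_width: 50.9
finger_force: 73.5
```

```bash
python3 - <<'E'
from h import *
from bench import read_camera,ctrl
r=read_camera("scene"); np.savez("s5.npz",**r); f=r["frame"][:,:,::-1]
cv2.imwrite("pics/s5.png",cv2.resize(f[130:215,260:360],None,fx=7,fy=7,interpolation=2))
P,R=now();print(P,R.round(3).tolist())
E
```

```text
[ 533.89805278 -318.91304257  159.70411846] [[0.984, -0.179, 0.001], [-0.179, -0.984, -0.001], [0.001, 0.001, -1.0]]
```

View pics/s5.png

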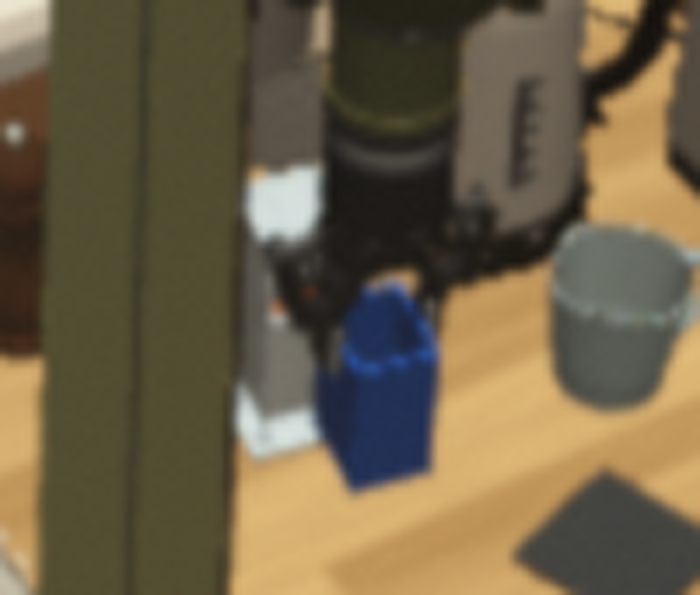

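The caddy hangs upright in the gripper, in front of and to the right of the upright in the image. Its front bottom corners are at about px (310,200) and (321,197). I'll check it against the expected pose.

```bash
python3 - <<'E'
from h import *
r=np.load("s5.npz"); o=lambda L:[[260+x/7-.5,130+y/7-.5] for x,y in L]
P=np.array([533.5,-318.8]);a=np.radians(-10.3);X=np.array([np.cos(a),np.sin(a)]);Y=np.array([-X[1],X[0]])
U=np.array([661.3,-343.])
for z,L in((73,[(352,491),(431,471)]),(173,[(345,370),(437,357)])):
    B=cast(r,o(L),z); print(z,B.round(1).tolist(),"rel TCP x,y",[((b[:2]-P)@X).round(1) for b in B],[((b[:2]-P)@Y).round(1) for b in B])
    m=B.mean(0)[:2]-U; print("front mid in upright frame",m@X,m@Y)
print("TCP in upright",(P-U)@X,(P-U)@Y)
plan([533.3,-319.2,159],target_R(-10.3),[(*(U-100*X),159,-10.3,20),(*(U-68*X),159,-10.3,8)])
E
```

```text
73 [[505.0, -289.5, 73.0], [494.6, -339.0, 73.0]] rel TCP x,y [np.float64(-33.3), np.float64(-34.6)] [np.float64(23.7), np.float64(-26.9)]
front mid in upright frame -164.0240398287703 -0.6065947871858945
173 [[510.6, -282.7, 173.0], [492.6, -333.8, 173.0]] rel TCP x,y [np.float64(-29.0), np.float64(-37.6)] [np.float64(31.4), np.float64(-22.0)]
front mid in upright frame -163.34178465386523 5.641909841879606
TCP in upright -130.06752145372224 0.9590948261222252
[{"dx": 0.0503, "dy": 0.0009}, {"dx": 0.0503, "dy": 0.0009, "_": [562.9, -325.1, 159.0]}, {"dx": 0.0213}, {"dx": 0.0214}, {"dx": 0.0213}]
[{"dx": 0.0214}, {"dx": 0.0213, "_": [594.4, -330.9, 159.0]}]
```

Call:
{"api": "move_arm", "payload": {"targets": [{"dx": 0.06,"dy": 0.003,"dz": 0,"ax": 0,"ay": 0,"az": 0},{"dx": 0.06,"dy": 0.003,"dz": 0,"ax": 0,"ay": 0,"az": 0},{"dx": 0.03,"dy": 0,"dz": 0,"ax": 0,"ay": 0,"az": 0},{"dx": 0,"dy": 0,"dz": 0,"ax": 0,"ay": 0,"az": 0}]}}

```text
time_s: 5.95
ee_pos: [579.2, -329.0, 160.1]
tcp_rot: [[0.984, -0.178, 0.003], [-0.178, -0.984, -0.002], [0.003, 0.001, -1.0]]
contact_force: [-0.1, 0.5, -1.0]
gripper_width: 50.8
finger_force: 73.6
```

Call:
{"api": "move_arm", "payload": {"targets": [{"dx": 0.02,"dy": 0,"dz": 0,"ax": 0,"ay": 0,"az": 0},{"dx": 0.02,"dy": 0,"dz": 0,"ax": 0,"ay": 0,"az": 0},{"dx": 0.017,"dy": 0,"dz": 0,"ax": 0,"ay": 0,"az": 0},{"dx": 0,"dy": 0,"dz": 0,"ax": 0,"ay": 0,"az": 0},{"dx": 0,"dy": 0,"dz": 0,"ax": 0,"ay": 0,"az": 0}]}}

```text
time_s: 6.45
ee_pos: [594.1, -331.8, 158.4]
tcp_rot: [[0.984, -0.179, -0.0], [-0.179, -0.984, 0.0], [-0.0, -0.0, -1.0]]
contact_force: [-0.3, -0.9, -1.3]
gripper_width: 51.2
finger_force: 73.6
```

```bash
python3 - <<'E'
from h import *
from bench import read_camera,ctrl
r=read_camera("scene"); np.savez("s6.npz",**r); f=r["frame"][:,:,::-1]
cv2.imwrite("pics/s6.png",cv2.resize(f[130:215,260:360],None,fx=7,fy=7,interpolation=2))
P,R=now();print(P,R.round(3).tolist(),ctrl.get_state()["contact_force"])
E
```

```text
[ 593.96459231 -331.72688953  158.42909672] [[0.984, -0.179, -0.001], [-0.179, -0.984, 0.0], [-0.001, -0.0, -1.0]] [-0.30588519 -0.14745653 -1.41151942]
```

View pics/s6.png

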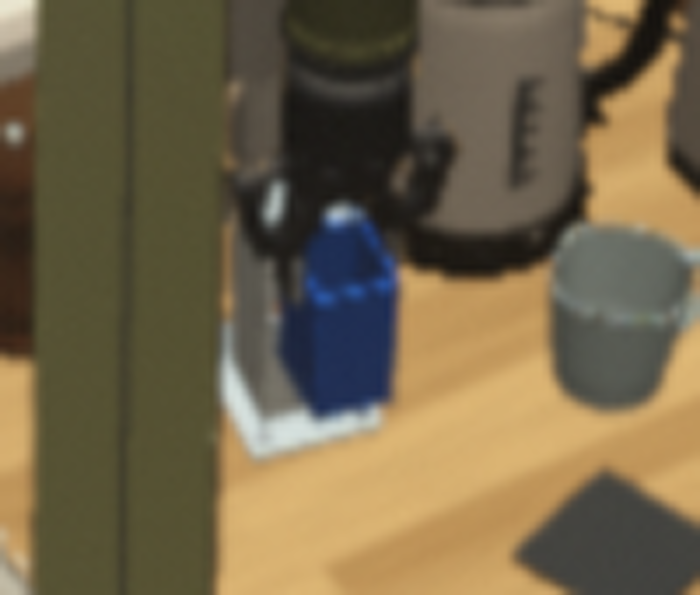

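The hook is in the slot without contact (force about 1 N), with the caddy's front bottom corners at px (305,190) and (316,187). I'll go 2 mm further in, then down.

Call:
{"api": "move_arm", "payload": {"targets": [{"dx": 0.007,"dy": 0,"dz": 0,"ax": 0,"ay": 0,"az": 0},{"dx": 0,"dy": 0,"dz": 0.02,"ax": 0,"ay": 0,"az": 0},{"dx": 0,"dy": 0,"dz": 0.02,"ax": 0,"ay": 0,"az": 0},{"dx": 0,"dy": 0,"dz": 0.01,"ax": 0,"ay": 0,"az": 0},{"dx": 0,"dy": 0,"dz": 0,"ax": 0,"ay": 0,"az": 0}]}}

```text
time_s: 7.0
ee_pos: [595.5, -331.9, 142.8]
tcp_rot: [[0.984, -0.179, -0.002], [-0.179, -0.984, 0.001], [-0.002, -0.001, -1.0]]
contact_force: [-3.4, 0.8, 0.8]
gripper_width: 50.8
finger_force: 73.9
```

Call:
{"api": "move_arm", "payload": {"targets": [{"dx": 0,"dy": 0,"dz": 0.015,"ax": 0,"ay": 0,"az": 0},{"dx": 0,"dy": 0,"dz": 0.015,"ax": 0,"ay": 0,"az": 0},{"dx": 0,"dy": 0,"dz": 0,"ax": 0,"ay": 0,"az": 0}]}}

```text
time_s: 7.3
ee_pos: [595.4, -332.0, 134.6]
tcp_rot: [[0.984, -0.179, -0.002], [-0.179, -0.984, 0.0], [-0.002, -0.0, -1.0]]
contact_force: [-4.3, 0.5, 2.8]
gripper_width: 51.3
finger_force: 74.1
```

Call:
{"api": "move_arm", "payload": {"targets": [{"dx": 0,"dy": 0,"dz": 0.015,"ax": 0,"ay": 0,"az": 0},{"dx": 0,"dy": 0,"dz": 0.013,"ax": 0,"ay": 0,"az": 0},{"dx": 0,"dy": 0,"dz": 0,"ax": 0,"ay": 0,"az": 0}]}}

```text
time_s: 7.6
ee_pos: [594.3, -331.2, 124.4]
tcp_rot: [[0.984, -0.179, -0.004], [-0.179, -0.984, 0.002], [-0.005, -0.002, -1.0]]
contact_force: [-3.5, 0.5, -3.9]
gripper_width: 50.8
finger_force: 74.2
```

Past the catch peak, it seems. I'll continue in small steps until the seat is felt.

Call:
{"api": "move_arm", "payload": {"targets": [{"dx": 0,"dy": 0,"dz": 0.01,"ax": 0,"ay": 0,"az": 0},{"dx": 0,"dy": 0,"dz": 0.007,"ax": 0,"ay": 0,"az": 0},{"dx": 0,"dy": 0,"dz": 0,"ax": 0,"ay": 0,"az": 0}]}}

```text
time_s: 7.9
ee_pos: [595.5, -331.7, 122.3]
tcp_rot: [[0.984, -0.179, -0.001], [-0.179, -0.984, 0.001], [-0.001, -0.0, -1.0]]
contact_force: [-8.1, 3.0, 5.9]
gripper_width: 50.6
finger_force: 75.3
```

Call:
{"api": "move_arm", "payload": {"targets": [{"dx": 0,"dy": 0,"dz": 0.007,"ax": 0,"ay": 0,"az": 0},{"dx": 0,"dy": 0,"dz": 0,"ax": 0,"ay": 0,"az": 0}]}}

```text
time_s: 8.1
ee_pos: [595.4, -331.7, 122.1]
tcp_rot: [[0.984, -0.179, -0.0], [-0.179, -0.984, 0.0], [-0.0, 0.0, -1.0]]
contact_force: [-12.2, 3.5, 13.6]
gripper_width: 50.8
finger_force: 76.4
```

Call:
{"api": "move_arm", "payload": {"targets": [{"dx": 0,"dy": 0,"dz": 0.007,"ax": 0,"ay": 0,"az": 0},{"dx": 0,"dy": 0,"dz": 0,"ax": 0,"ay": 0,"az": 0}]}}

```text
time_s: 8.3
ee_pos: [595.3, -331.7, 121.8]
tcp_rot: [[0.984, -0.179, 0.0], [-0.179, -0.984, -0.001], [0.0, 0.0, -1.0]]
contact_force: [-13.7, 5.1, 22.7]
gripper_width: 51.3
finger_force: 77.3
```

The hard stop is at TCP z≈122, as expected for home (121). I'll relieve the press, then tug up lightly to confirm the catch holds.

Call:
{"api": "move_arm", "payload": {"targets": [{"dx": 0,"dy": 0,"dz": -0.014,"ax": 0,"ay": 0,"az": 0},{"dx": 0,"dy": 0,"dz": 0,"ax": 0,"ay": 0,"az": 0}]}}

```text
time_s: 8.5
ee_pos: [595.5, -331.8, 122.2]
tcp_rot: [[0.984, -0.179, -0.001], [-0.179, -0.984, 0.0], [-0.001, -0.0, -1.0]]
contact_force: [-7.9, 2.4, 7.4]
gripper_width: 51.2
finger_force: 75.6
```

Call:
{"api": "move_arm", "payload": {"targets": [{"dx": 0,"dy": 0,"dz": -0.01,"ax": 0,"ay": 0,"az": 0},{"dx": 0,"dy": 0,"dz": 0,"ax": 0,"ay": 0,"az": 0}]}}

```text
time_s: 8.7
ee_pos: [595.7, -331.7, 123.6]
tcp_rot: [[0.984, -0.179, -0.002], [-0.179, -0.984, 0.001], [-0.002, -0.001, -1.0]]
contact_force: [-5.9, 1.1, -3.3]
gripper_width: 51.0
finger_force: 74.1
```

Call:
{"api": "move_arm", "payload": {"targets": [{"dx": 0,"dy": 0,"dz": -0.007,"ax": 0,"ay": 0,"az": 0},{"dx": 0,"dy": 0,"dz": 0,"ax": 0,"ay": 0,"az": 0}]}}

```text
time_s: 8.9
ee_pos: [595.7, -331.7, 125.3]
tcp_rot: [[0.984, -0.179, -0.002], [-0.179, -0.984, 0.001], [-0.002, -0.001, -1.0]]
contact_force: [-3.6, 1.9, -7.3]
gripper_width: 50.8
finger_force: 73.9
```

The resistance is rising, so the catch holds. I'll press fully home again, relieve and release.

Call:
{"api": "move_arm", "payload": {"targets": [{"dx": 0,"dy": 0,"dz": 0.015,"ax": 0,"ay": 0,"az": 0},{"dx": 0,"dy": 0,"dz": 0.015,"ax": 0,"ay": 0,"az": 0},{"dx": 0,"dy": 0,"dz": 0,"ax": 0,"ay": 0,"az": 0},{"dx": 0,"dy": 0,"dz": 0,"ax": 0,"ay": 0,"az": 0}]}}

```text
time_s: 9.3
ee_pos: [595.4, -331.9, 121.9]
tcp_rot: [[0.984, -0.179, 0.0], [-0.179, -0.984, -0.001], [0.001, 0.001, -1.0]]
contact_force: [-14.1, 5.1, 18.5]
gripper_width: 50.6
finger_force: 76.8
```

Call:
{"api": "move_arm", "payload": {"targets": [{"dx": -0.003,"dy": 0,"dz": -0.013,"ax": 0,"ay": 0,"az": 0},{"dx": 0,"dy": 0,"dz": 0,"ax": 0,"ay": 0,"az": 0},{"dx": 0,"dy": 0,"dz": 0,"ax": 0,"ay": 0,"az": 0}]}}

```text
time_s: 9.6
ee_pos: [595.5, -332.1, 122.3]
tcp_rot: [[0.984, -0.179, 0.001], [-0.179, -0.984, -0.001], [0.001, 0.0, -1.0]]
contact_force: [-6.0, 1.7, 1.0]
gripper_width: 50.7
finger_force: 75.0
```

Call:
{"api": "move_arm", "payload": {"targets": [{"dx": 0,"dy": 0,"dz": 0,"ax": 0,"ay": 0,"az": 0},{"dx": 0,"dy": 0,"dz": 0,"ax": 0,"ay": 0,"az": 0},{"dx": 0,"dy": 0,"dz": 0,"ax": 0,"ay": 0,"az": 0},{"dx": 0,"dy": 0,"dz": 0,"ax": 0,"ay": 0,"az": 0},{"dx": 0,"dy": 0,"dz": 0,"ax": 0,"ay": 0,"az": 0}], "grip": 1}}

```text
time_s: 10.1
ee_pos: [596.1, -332.2, 121.4]
tcp_rot: [[0.984, -0.179, 0.001], [-0.179, -0.984, -0.001], [0.001, 0.0, -1.0]]
contact_force: [0.1, -0.2, 0.4]
gripper_width: 85.5
finger_force: 0.0
```

Call:
{"api": "move_arm", "payload": {"targets": [{"dx": 0,"dy": 0,"dz": -0.05,"ax": 0,"ay": 0,"az": 0},{"dx": 0,"dy": 0,"dz": -0.1,"ax": 0,"ay": 0,"az": 0},{"dx": 0,"dy": 0,"dz": -0.15,"ax": 0,"ay": 0,"az": 0},{"dx": -0.1,"dy": 0,"dz": -0.1,"ax": 0,"ay": 0,"az": 0},{"dx": -0.1,"dy": 0.1,"dz": 0,"ax": 0,"ay": 0,"az": 0}]}}

```text
time_s: 10.6
ee_pos: [534.5, -350.1, 248.2]
tcp_rot: [[0.985, -0.175, 0.01], [-0.175, -0.985, -0.005], [0.011, 0.004, -1.0]]
contact_force: [0.4, -1.5, 0.1]
gripper_width: 85.8
finger_force: 0.0
```

Call:
{"api": "move_arm", "payload": {"targets": [{"dx": -0.1,"dy": -0.12,"dz": 0,"ax": 0,"ay": 0,"az": 0},{"dx": -0.08,"dy": -0.14,"dz": 0,"ax": 0,"ay": 0,"az": 0},{"dx": 0,"dy": -0.15,"dz": 0,"ax": 0,"ay": 0,"az": 0},{"dx": 0,"dy": -0.15,"dz": 0,"ax": 0,"ay": 0,"az": 0},{"dx": 0,"dy": -0.15,"dz": 0,"ax": 0,"ay": 0,"az": 0}]}}

```text
time_s: 11.1
ee_pos: [516.2, -130.2, 242.7]
tcp_rot: [[0.984, -0.18, 0.002], [-0.18, -0.984, -0.001], [0.003, 0.0, -1.0]]
contact_force: [0.6, 0.3, 0.6]
gripper_width: 85.3
finger_force: 0.0
```

Call:
{"api": "move_arm", "payload": {"targets": [{"dx": 0,"dy": -0.15,"dz": 0,"ax": 0,"ay": 0,"az": 0},{"dx": 0,"dy": -0.15,"dz": 0,"ax": 0,"ay": 0,"az": 0},{"dx": 0,"dy": -0.15,"dz": 0,"ax": 0,"ay": 0,"az": 0},{"dx": 0,"dy": 0,"dz": 0,"ax": 0,"ay": 0,"az": 0},{"dx": 0,"dy": 0,"dz": 0,"ax": 0,"ay": 0,"az": 0}]}}

```text
time_s: 11.6
ee_pos: [540.6, 2.3, 242.1]
tcp_rot: [[0.984, -0.176, 0.001], [-0.176, -0.984, -0.001], [0.001, 0.0, -1.0]]
contact_force: [0.1, -0.4, -0.5]
gripper_width: 85.5
finger_force: 0.0
```

```bash
python3 - <<'E'
from h import *
from bench import read_camera,ctrl
r=read_camera("scene"); np.savez("s7.npz",**r); f=r["frame"][:,:,::-1]
cv2.imwrite("pics/s7.png",np.hstack([cv2.resize(f[130:215,260:350],None,fx=6,fy=6,interpolation=2),cv2.resize(f[265:350,150:190],None,fx=6,fy=6)]))
print(now()[0],ctrl.get_state()["time_s"])
E
```

```text
[540.40218749   1.21845904 241.89882168] 11.65
```

View pics/s7.png

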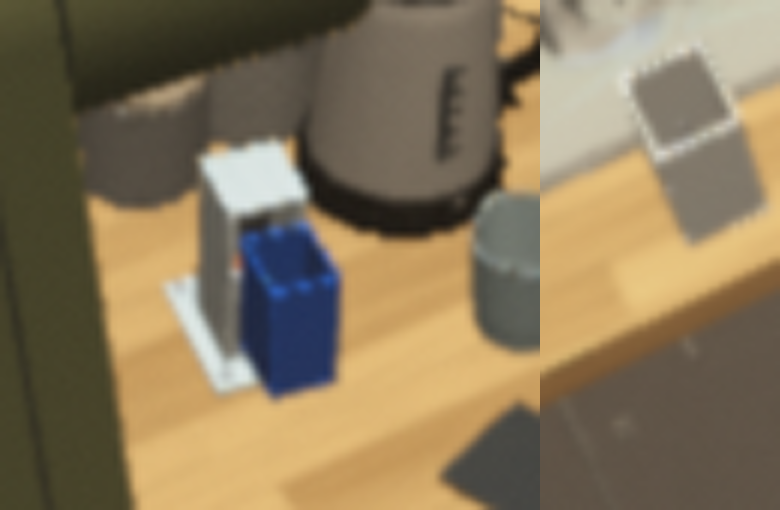

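The blue caddy hangs upright on the silvery column, with its front bottom corners at px (305,196) and (316,193). The white caddy is untouched. One numeric check, then I'll sign off.

```bash
python3 - <<'E'
from h import *
r=np.load("s7.npz"); o=lambda L:[[260+x/6-.5,130+y/6-.5] for x,y in L]
a=np.radians(-10.3);X=np.array([np.cos(a),np.sin(a)]);Y=np.array([-X[1],X[0]]);U=np.array([661.3,-343.])
for n,z,L in(("bottom",35,[(275,397),(337,382)]),("rim front",135,[(274,295),(340,278)]),("rim back",135,[(243,232),(302,222)]),("top corners",158,[(198,157),(275,140),(308,195),(232,217)])):
    B=cast(r,o(L),z)[:,:2]-U; print(n,(B@X).round(1),(B@Y).round(1))
E
```

```text
bottom [-103.2 -105. ] [ 18.3 -29.4]
rim front [-99.2 -99.5] [ 21.7 -27.8]
rim back [-32.7 -37.6] [ 18.1 -25.1]
top corners [ 28.6  26.4 -35.9 -38.5] [ 28.8 -29.8 -29.2  29.4]
```

```bash
python3 -c "
from bench import job;print(job.sign_off())"
```

```text
the job is handed in; nothing more can be done
None
```

The blue caddy hangs on the silvery upright, pressed to its hard stop and holding against a light upward tug, and I let go and handed the job in at about 11.7 s; the catch itself couldn't be seen at the end, and the white caddy was not touched.

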